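# Find the snug slot with the feeler blade

## Task

Take the blue-handled feeler blade out of its holder and feel the three slots of the plate clamp with it: in one it stops short, in one it slides in loosely, and in one it goes in with a light springy drag. Leave the blade in the slot with the light drag, pushed fully home until the handle meets the mouth, and let go. Leave the orange-handled blade in its pocket and the bottles and the spray can standing where they are.

Things in the scene. Friction and masses are not known exactly. Their poses are not given: they have to be found in the camera images.
- block: plate clamp fixed to the worktop: grey base 170 x 200 mm, inclined blue and aluminium head 196 mm along y, 130 mm high overall. Origin: centre of the base's underside; x away from the slots' open side, y along the row, z up. Three slots 55 mm apart along y; their top face looks up and to -x. A blade enters along (sin 35, 0, -cos 35 degrees) in this frame: down and to +x, 35 degrees from vertical
- slot_left_mouth (a point): centre of the mouth of the left slot (+y side of block), on the sloping top face; axes as block. All three mouths are alike, 14 mm (the gap, along y) by 36 mm (along (cos 35, 0, sin 35 degrees)), and the slots 62 mm deep. Each slot's -y wall is fixed and straight; on its +y side a jaw is hidden 12 mm or more below the mouth
- slot_left_end (a point): point on the centre line of the left slot 58 mm below its mouth, where the blade's tip lies when the blade is fully home; axes as block
- slot_middle_mouth (a point): centre of the mouth of the middle slot (y = 0 side of block), on the sloping top face; axes as block. Which slot has which jaw is unknown and changes. Tight: the jaw is locked too close and the blade stops dead about 19 to 21 mm deep. Loose: the jaw is drawn right back and the blade goes home with no resistance. Snug: see the right slot
- slot_middle_end (a point): point on the centre line of the middle slot 58 mm below its mouth, where the blade's tip lies when the blade is fully home; axes as block
- slot_right_mouth (a point): centre of the mouth of the right slot (-y side of block), on the sloping top face; axes as block. Snug: a sprung jaw is met 12 to 25 mm deep, is pushed aside with up to about 15 N along the slot by about 35 mm depth, then presses the blade with 6 to 9 N towards -y and rubs with a steady drag of about 3 to 6 N
- slot_right_end (a point): point on the centre line of the right slot 58 mm below its mouth, where the blade's tip lies when the blade is fully home; axes as block
- holder: grey blade holder fixed to the worktop, 56 x 124 x 60 mm high, origin at the centre of its underside; two upright pockets at y = +30 and -30 mm in its frame, 34 mm (x) by 9 mm (y), 50 mm deep, each with one blade standing loosely in it, handle up, its width along x and thickness along y
- blue_blade_grip (a point): centre of the blue handle of the 6 mm feeler blade (loose, about 60 g). Handle 34 (x) x 18 (y) x 62 mm (z); below it a steel blade 30 (x) x 6 (y) mm, 58 mm long. z points from blade to handle top. The handle's shoulder lies 31 mm, the tip 89 mm below this point. The blade is symmetric: either side may face the jaw
- blue_blade_tip (a point): centre of the lower end of the blue-handled blade; axes as its grip
- orange_blade_tip (a point): centre of the lower end of the orange-handled blade (5 mm thick, otherwise the same as the blue one), standing in the holder's other pocket; not to be used
- oil_bottle: dark bottle with a red cap, 34 mm diameter, 105 mm high, loose, standing on the worktop; origin at the centre of its underside, z up; a bystander
- dropper_bottle: dark dropper bottle with a dark red top, 36 mm diameter, 98 mm high, loose, standing on the worktop; origin at the centre of its underside, z up; a bystander
- air_can: white and blue spray can, 66 mm diameter, 247 mm high, loose, standing on the worktop; origin at the centre of its underside, z up; a bystander
- blue_blade: the blue-handled blade as a whole; origin at the centre of the blade's lower end (same point as blue_blade_tip)
Not all that is in view belongs to the job. What is meant by the blue_blade is not brown, and is the smaller of those in its own colour.

How it is judged:
By the outcome, as a careful person would: the job done as asked, in the order asked, and still so for the second after the job is handed in, with the robot touching nothing.
It also fails if it takes over 54 s, if anything falls off the work surface, if the arm or the gripper's body presses on something with over 40 N, if the wrist force passes 120 N, or if a joint passes its speed limit or range.

## Robot

A 6-joint arm with a two-finger parallel gripper is mounted at the origin on a cart in front of the work surface, level with it; the furniture and walls round the work are solid. World frame = base frame: x ahead of the robot, y to its left, z up, the work surface at z = 0. Lengths are in m, angles in rad, forces in N, time in s.
With the tool pointing down it reaches from about 0.275 to 0.75 m from the base axis. Payload 10.2 kg.
Tool frame: the origin (TCP) lies midway between the tips of the shut fingers; the grasp point (between the pads) lies 19 mm behind it; z points along the fingers, y is the line along which they close (so a half turn about z gives the same grasp; the last joint's range is limited). The gripper opens to 88 mm and grips with 3 to 60 N. Pads are 18 mm wide; open, the fingers measure 123 mm over their backs; the gripper's body (75 mm by 187 mm) begins 45 mm behind the grasp point.
Start: joints at [-1.435, 0.313, 1.498, -0, 1.331, -0.223], TCP at [0.184, -0.492, 0.239] pointing down, gripper open.
Joint ranges: [-2.94, 2.94], [-0.97, 2.17], [0.19, 2.56], [-1.23, 4.37], [0.02, 3.11], [-2.88, 2.88]. Speed limits (rad/s): [2.39, 2.39, 3.01, 3.14, 3.14, 3.14].

## Interface

Orientations are given as a unit quaternion [x, y, z, w].
In Python, from rig import bot, snapshot gives the robot as it stands. The module is installed in compiled form; this text tells all that it offers.
- The arm moves only by the shell command python3 -m jog 'ROWS' [FORCE]. ROWS is JSON, a list of rows, each a list of 3 entries, a list of its own where there are three numbers: the shift along the tool's x, y, z scaled (see below), then the turn, a rotation vector about the tool's x, y, z scaled (see below), then the opening, from 0 (shut) to 1 (fully open). In form: [[[x, y, z], [ax, ay, az], fingers], ...]. A call has exactly 10 rows; each row shifts and turns the commanded pose from where the row before left it, along the tool's axes as they then stand; what a row does not reach is not made up. The controller multiplies each number of a shift by 200 mm and each number of a turn by 360 degrees. A row lasts 1/8 s, in which the tool goes at most 62.5 mm and 10.7 degrees, less where a joint would pass 70% of its speed; a pose out of reach is approached as far as the arm can. A call with a number of a shift or a turn outside -1 to 1 is refused whole. A call with a gripper value outside its range is refused whole. The fingers move at their own pace and stop on an object; FORCE is the grip in N (left out, the last holds). Time passes only in rows, so rows that do not move let the fingers close, or fill a call up. It gives the time, the measured TCP pose, the force, the opening and the grip force at its end, in the units of the state.
- bot.observe(): the state, without advancing time (a new reading comes with each control period).
- snapshot(name): name is "scene" or "top"; returns a dict with "image" (420x560x3 uint8, red, green, blue), "fx", "fy", "cx", "cy" (pixels), "camera_from_world" (4x4, takes a point from world to camera coordinates). Camera axes: x right, y down, z forward; pixel columns grow to the right and rows downward; lengths in m; the calibration is good to about 2 mm. A picture is of the moment at which its call begins. There is no depth.
- bot.sign_off(): hands the job in; it is judged then, once.
The state is a dict: "time": time; "joints": joint angles; "joint_velocities": joint speeds; "joint_torque": joint torques, N m; "tcp_pos": TCP position; "tool_rot": TCP orientation; "ft_force": force on the tool from outside, world axes, zero at the start; "wrist_torque": the same for the moment, N m; "finger_gap": finger opening in m; "gripper_force": force on a finger pad.
Only numpy, scipy, OpenCV 4.12 (cv2) and the standard library are available. Lean on these libraries where they do the work, as an engineer would, in place of code of your own. Each camera call takes 0.05 s, during which the arm holds its last target. There are 200 camera calls.

## Working session

There is one attempt and no reset: what is moved stays moved. The work goes in short steps, Python scripts to look and compute and a shell command to move; the robot and the scene stay as the last step left them, time stands still between calls to the robot, and variables do not carry over. Pictures are saved under pics/ and viewed, at most 10 in all, crops included, and the job is handed in when it is done.

```bash
mkdir -p pics; cat > h.py <<'E'
import numpy as np, cv2
from rig import bot, snapshot
from scipy.spatial.transform import Rotation as R
def snap(n,f):
    s=snapshot(n); cv2.imwrite('pics/'+f,s['image'][:,:,::-1]); np.save('pics/'+f+'.npy',dict(s),allow_pickle=True); return s
def load(f): return np.load('pics/'+f+'.npy',allow_pickle=True).item()
def proj(s,p):
    c=s['camera_from_world']@np.r_[p,1]; return np.array([s['fx']*c[0]/c[2]+s['cx'],s['fy']*c[1]/c[2]+s['cy']])
def ray(s,u,v):
    T=np.linalg.inv(s['camera_from_world']); d=T[:3,:3]@[(u-s['cx'])/s['fx'],(v-s['cy'])/s['fy'],1]; return T[:3,3],d
def atz(s,u,v,z):
    o,d=ray(s,u,v); return o+d*(z-o[2])/d[2]
def tri(s1,p1,s2,p2):
    a,d=ray(s1,*p1); b,e=ray(s2,*p2); t=np.linalg.lstsq(np.c_[d,-e],b-a,rcond=None)[0]
    p,q=a+d*t[0],b+e*t[1]; return (p+q)/2,np.linalg.norm(p-q)
E
python3 - <<'E'
from h import *
for n in('scene','top'):
    s=snap(n,n+'0.png'); print(n,s['fx'],ray(s,280,210))
print(bot.observe())
E
```

```text
scene 466.685048109494 (array([0.07339673, 0.83647552, 0.90500994]), array([ 0.39656088, -0.65047892, -0.64782741]))
top 490.3944160811793 (array([0.42454513, 0.04374264, 1.17290101]), array([ 1.38108990e-01,  5.80292820e-05, -9.90489323e-01]))
{'time': 0.1, 'joints': array([-1.43538389e+00,  3.13411895e-01,  1.49836806e+00,  9.83253731e-07,
        1.33099664e+00, -2.23407641e-01]), 'joint_velocities': array([-9.18757107e-04, -1.91454254e-03, -3.47106346e-03,  2.94304339e-05,
        7.85234147e-05,  7.46412666e-04]), 'joint_torque': array([ 3.17028222e-03, -4.02807891e+01, -2.52646905e+01,  6.95724925e-02,
        3.42042942e-02, -5.55510667e-05]), 'tcp_pos': array([ 0.18431837, -0.49134324,  0.23820655]), 'tool_rot': array([ 9.83948991e-01,  1.78448966e-01,  2.65139354e-05, -5.91377232e-04]), 'ft_force': array([-0.0435165 , -0.48954934,  0.52307659]), 'wrist_torque': array([ 0.00434535, -0.00500344, -0.06136792]), 'gripper_force': 0.0, 'finger_gap': 0.088306077958444}
```

View pics/scene0.png

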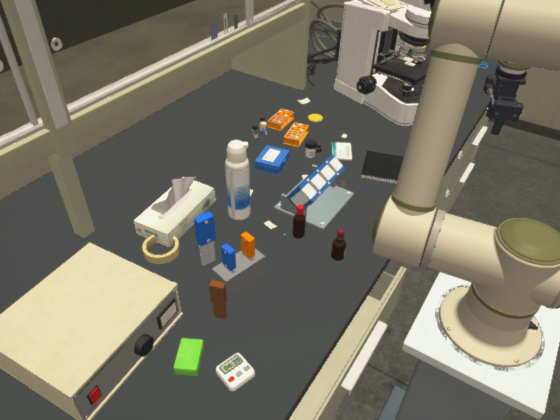

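View pics/top0.png

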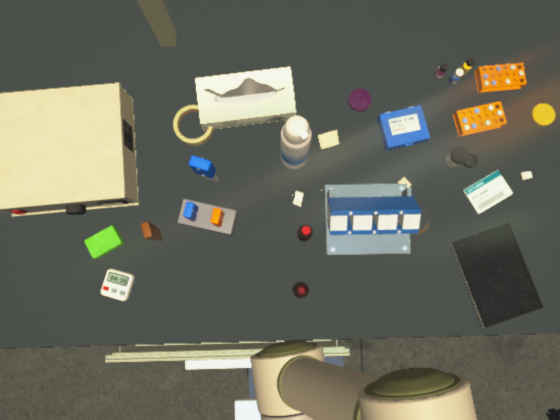

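Candidates are:
- a blue blade standing alone, scene (205,230) / top (201,165), which is large
- a blue blade in the holder, scene (229,257) / top (189,210), which is small
- a brown one, scene (218,300)

The smaller blue one in the holder pocket beside the orange one fits. I'll confirm it in an enlarged crop.

```bash
python3 - <<'E'
from h import *
a=load('scene0.png')['image'];b=load('top0.png')['image']
def c(i,u,v,w,h): return cv2.resize(i[v:v+h,u:u+w],(400,300),interpolation=cv2.INTER_CUBIC)
m=np.vstack([np.hstack([c(a,190,205,100,75),c(b,165,185,80,60)]),np.hstack([c(a,270,145,100,75),c(b,315,175,120,90)])])
cv2.imwrite('pics/m0.png',m[:,:,::-1])
E
```

```text
(no output)
```

View pics/m0.png

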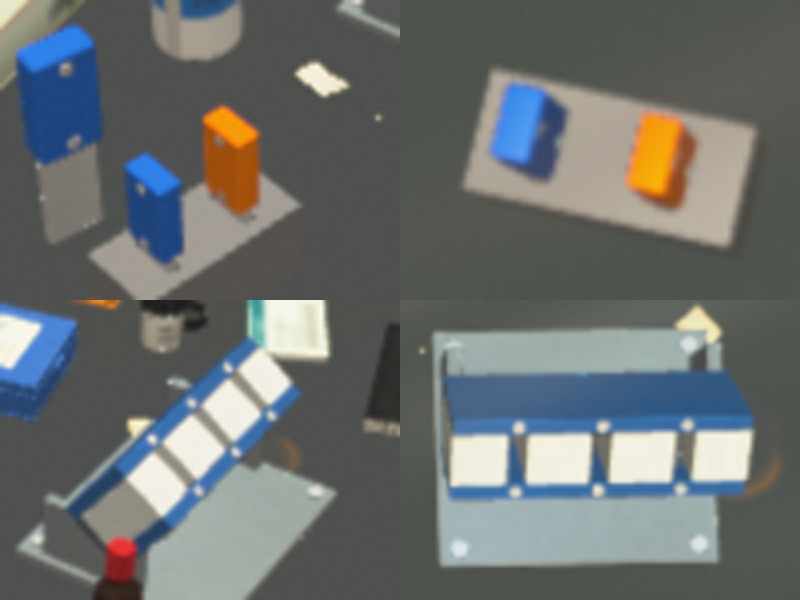

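The blue blade in the holder (crop top-left, about 62 mm handle) is clearly smaller than the freestanding blue one, and it shares the holder with the orange one, so it is the target. The crop also shows the bolts at the ends of each slot gap, so I'll triangulate those and the holder.

```bash
python3 - <<'E'
from h import *
S=load('scene0.png');T=load('top0.png')
tb=[(517,428-1),(515,491),(603,426),(599,490),(687,424),(681,489)]
sb=[(152,440),(198,491),(192,402),(235,454),(228,367),(271,415)]
P=[]
for t,s in zip(tb,sb):
    p,e=tri(T,(315+(t[0]-400)*.3,175+(t[1]-300)*.3),S,(270+s[0]/4,145+(s[1]-300)/4)); P.append(p); print('bolt',p.round(4),round(e*1e3,1))
P=np.array(P)
for i in range(3): d=P[2*i]-P[2*i+1]; print('mid',P[2*i:2*i+2].mean(0).round(4),d.round(4),np.linalg.norm(d),np.degrees(np.arctan2(d[2],np.hypot(*d[:2]))))
r=P[:2].mean(0)-P[4:].mean(0); print('row',r,np.degrees(np.arctan2(-r[0],r[1])))
for t in [(435,333),(718,330),(718,560),(442,566)]: print('base',atz(T,315+(t[0]-400)*.3,175+(t[1]-300)*.3,.01).round(4))
c=[atz(T,165+(x-400)/5,185+y/5,.06) for x,y in [(490,70),(757,125),(733,248),(465,188)]]
c=np.array(c); print(c.round(4),c.mean(0)); y=c[0]-c[1]+c[3]-c[2]; print('holder',np.linalg.norm(y)/2,np.degrees(np.arctan2(-y[0],y[1])))
# blue handle top corners, top view & scene
for n,t,s in [('blue',(525,88),(153,156)),('orange',(663,118),(224,108))]: pass
for n,t,s in [('b_far',(511,84),(147,155)),('b_near',(548,92),(181,184))]: print(n)
# hint: small handle top face in scene crop corners
for z in (.13,):
  for s in [(126,170),(147,155),(181,181),(160,199),(204,121),(221,107),(259,135),(243,149)]: print('sc',atz(S,190+s[0]/4,205+s[1]/4,z).round(4))
# colour centroids
for n,I in (('S',S),('T',T)):
  im=cv2.cvtColor(I['image'],cv2.COLOR_RGB2HSV)
  m=((abs(im[...,0].astype(int)-108)<12)&(im[...,1]>180)&(im[...,2]>90)).astype(np.uint8)
  _,_,st,ce=cv2.connectedComponentsWithStats(m)
  for a,b in zip(st[1:],ce[1:]):
    if a[4]>40: print(n,a,b.round(1))
o=bot.observe(); print(R.from_quat(o['tool_rot']).as_matrix().round(3))
E
```

```text
bolt [ 0.5608 -0.1085  0.1177] 1.0
bolt [ 0.5216 -0.1095  0.0886] 0.9
bolt [ 0.56   -0.1648  0.1177] 1.3
bolt [ 0.5215 -0.1659  0.0862] 0.3
bolt [ 0.56   -0.2199  0.1171] 1.4
bolt [ 0.5204 -0.2202  0.0891] 0.5
mid [ 0.5412 -0.109   0.1031] [0.0392 0.001  0.029 ] 0.04875961710982753 36.537164791015826
mid [ 0.5407 -0.1653  0.1019] [0.0385 0.0012 0.0315] 0.049787461927347315 39.31814099671779
mid [ 0.5402 -0.22    0.1031] [0.0395 0.0003 0.028 ] 0.048448403435423996 35.29174957537802
row [1.01530337e-03 1.11019068e-01 5.26491328e-05] -0.5239728434642135
base [ 0.6452 -0.0674  0.01  ]
base [ 0.6426 -0.2728  0.01  ]
base [ 0.4764 -0.2628  0.01  ]
base [ 0.477  -0.0663  0.01  ]
[[0.6105 0.2657 0.06  ]
 [0.5821 0.1436 0.06  ]
 [0.5259 0.1551 0.06  ]
 [0.5563 0.2769 0.06  ]] [0.56870214 0.21032925 0.06      ]
holder 0.12541733322595963 -13.558373975175105
b_far
b_near
sc [0.5881 0.249  0.13  ]
sc [0.5855 0.2323 0.13  ]
sc [0.5561 0.2383 0.13  ]
sc [0.5574 0.2567 0.13  ]
sc [0.5749 0.1901 0.13  ]
sc [0.5737 0.1743 0.13  ]
sc [0.5407 0.1815 0.13  ]
sc [0.5417 0.1966 0.13  ]
S [195 212  20  33 467] [204.3 227.7]
S [222 244  13  26 227] [228.4 256. ]
T [189 156  26  21 317] [201.9 165.4]
[[ 0.936  0.351 -0.   ]
 [ 0.351 -0.936  0.001]
 [ 0.    -0.001 -1.   ]]
```

```bash
python3 -m jog '[[[0.225,-0.198,0],[0,0,0],0.55],[[0.225,-0.198,0],[0,0,0],0.55],[[0.225,-0.198,0],[0,0,0],0.55],[[0.225,-0.198,0],[0,0,0],0.55],[[0.225,-0.198,0],[0,0,0],0.55],[[0.225,-0.198,0],[0,0,0],0.55],[[0.225,-0.198,0],[0,0,0],0.55],[[0.225,-0.198,0],[0,0,0],0.55],[[0.225,-0.198,0],[0,0,0],0.55],[[0.225,-0.198,0],[0,0,0],0.55]]'
cat >> h.py <<'E'
def togo(goal,Rg=None):
    o=bot.observe(); r=R.from_quat(o['tool_rot']); 
    d=r.inv().apply(np.array(goal)-o['tcp_pos'])
    print('t',round(o['time'],2),'tcp',o['tcp_pos'].round(4),'F',o['ft_force'].round(1),'gap',round(o['finger_gap'],4),'q',o['joints'].round(2))
    print('shift units',(d/.2).round(3),'mm',(d*1e3).round(1))
    if Rg is not None: v=(r.inv()*Rg).as_rotvec(degrees=True); print('turn units',(v/360).round(4),'deg',v.round(2))
def down(th): th=np.radians(th);c,s=np.cos(th),np.sin(th); return R.from_matrix(np.array([[c,s,0],[s,-c,0],[0,0,-1]]))
def slotR(yaw): 
    y=R.from_euler('z',yaw,degrees=True); a=np.radians(35)
    z=[np.sin(a),0,-np.cos(a)]; x=[np.cos(a),0,np.sin(a)]; return y*R.from_matrix(np.c_[x,np.cross(z,x),z])
E
python3 -c "
from h import *
togo([.574,.2415,.21],down(-13.3)); print(slotR(0).as_matrix())"
```

```text
time: 1.35
tcp_pos: [0.4672, 0.0393, 0.2386]
tool_rot: [0.984, 0.179, -0.0, 0.0]
ft_force: [-0.2, -0.3, -0.5]
finger_gap: 0.0483
gripper_force: 0.0
t 1.35 tcp [0.4672 0.0393 0.2386] F [-0.2 -0.3 -0.5] gap 0.0483 q [-0.17  0.19  1.66 -0.    1.29  1.05]
shift units [ 0.855 -0.759  0.143] mm [ 171.1 -151.8   28.6]
turn units [0.     0.     0.0941] deg [1.000e-02 0.000e+00 3.387e+01]
[[ 0.81915204  0.          0.57357644]
 [ 0.         -1.          0.        ]
 [ 0.57357644  0.         -0.81915204]]
```

```bash
python3 -m jog '[[[0.214,-0.19,0.036],[0,0,0],0.55],[[0.214,-0.19,0.036],[0,0,0],0.55],[[0.214,-0.19,0.036],[0,0,0],0.55],[[0.213,-0.189,0.035],[0,0,0],0.55],[[0,0,0],[0,0,0.0235],0.55],[[0,0,0],[0,0,0.0235],0.55],[[0,0,0],[0,0,0.0235],0.55],[[0,0,0],[0,0,0.0236],0.55],[[0,0,0],[0,0,0],0.55],[[0,0,0],[0,0,0],0.55]]'
python3 - <<'E'
from h import *
S=snap('scene','s1.png');T=snap('top','t1.png')
togo([.574,.2415,.21],down(-13.3))
def c(i,u,v,w,h): return cv2.resize(i[v:v+h,u:u+w],(400,300),interpolation=cv2.INTER_CUBIC)
m=np.hstack([c(S['image'],185,185,100,75),c(T['image'],145,170,100,75)])
cv2.imwrite('pics/m1.png',m[:,:,::-1])
E
```

```text
time: 2.6
tcp_pos: [0.5734, 0.2394, 0.2099]
tool_rot: [0.993, -0.115, -0.0, 0.0]
ft_force: [-0.3, -0.3, 0.6]
finger_gap: 0.0484
gripper_force: 0.0
t 2.7 tcp [0.5734 0.2394 0.21  ] F [ 0.1  0.2 -0.3] gap 0.0489 q [0.21 0.55 1.22 0.   1.37 2.01]
shift units [ 0.    -0.011  0.   ] mm [ 0.1 -2.2  0. ]
turn units [0.     0.     0.0002] deg [0.   0.01 0.08]
```

View pics/m1.png

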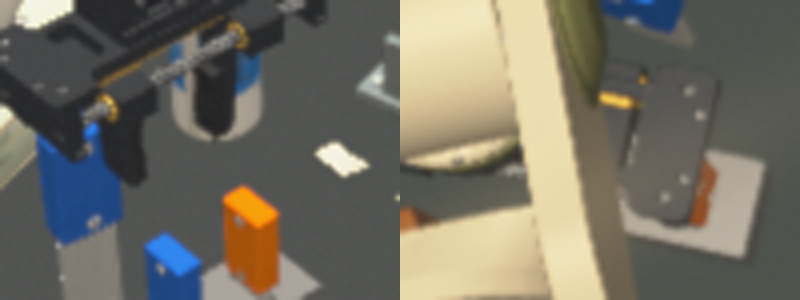

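```bash
python3 - <<'E'
from h import *
S=load('s1.png')
print(proj(S,[.5734,.2394,.21]),'tips mid 228.1 224.7'); 
for p in([.574,.2395,.13],[.574,.2415,.13],[.572,.244,.13]): print(p,proj(S,p))
print('seen 228.5 248.8')
im=cv2.cvtColor(S['image'],cv2.COLOR_RGB2HSV)
E
```

```text
[227.36022201 222.05802293] tips mid 228.1 224.7
[0.574, 0.2395, 0.13] [228.79377027 247.48975259]
[0.574, 0.2415, 0.13] [228.27165687 247.99362711]
[0.572, 0.244, 0.13] [228.30239869 248.96712395]
seen 228.5 248.8
```

Against the finger tips, the handle (seen at 228,249) lies under the TCP within 1–2 mm. I'll descend and grip.

```bash
python3 -m jog '[[[0,0,0.15],[0,0,0],0.55],[[0,0,0.15],[0,0,0],0.55],[[0,0,0.15],[0,0,0],0.55],[[0,0,0.1],[0,0,0],0.55],[[0,0,0.1],[0,0,0],0.55],[[0,0,0],[0,0,0],0.55],[[0,0,0],[0,0,0],0],[[0,0,0],[0,0,0],0],[[0,0,0],[0,0,0],0],[[0,0,0],[0,0,0],0]]' 40
python3 -c "
from h import *
togo([.574,.2395,.08],down(-13.3)); print(bot.observe()['gripper_force'])"
```

```text
time: 3.95
tcp_pos: [0.5737, 0.2398, 0.0806]
tool_rot: [0.993, -0.116, 0.001, -0.001]
ft_force: [1.2, 3.0, 0.9]
finger_gap: 0.0178
gripper_force: 40.0
t 3.95 tcp [0.5737 0.2398 0.0806] F [1.2 3.  0.9] gap 0.0178 q [0.21 0.67 1.37 0.   1.1  2.01]
shift units [0.002 0.001 0.003] mm [0.4 0.3 0.6]
turn units [-0.0002 -0.0001 -0.    ] deg [-0.07 -0.05 -0.02]
39.99520008161198
```

```bash
python3 -m jog '[[[0,0,-0.3],[0,0,0],0],[[0,0,-0.3],[0,0,0],0],[[0,0,-0.3],[0,0,0],0],[[-0.017,0.304,0],[0,0,0],0],[[-0.017,0.304,0],[0,0,0],0],[[-0.017,0.304,0],[0,0,0],0],[[-0.017,0.304,0],[0,0,0],0],[[-0.017,0.304,0],[0,0,0],0],[[-0.017,0.304,0],[0,0,0],0],[[0,0,0],[0,0,0],0]]' 40
python3 -c "
from h import *
togo([.48,-.11,.20],slotR(-.5)); print(bot.observe()['gripper_force'])"
```

```text
time: 5.2
tcp_pos: [0.4685, -0.1141, 0.2601]
tool_rot: [0.993, -0.119, -0.0, 0.0]
ft_force: [0.4, 0.5, 0.1]
finger_gap: 0.0177
gripper_force: 40.0
t 5.2 tcp [ 0.4685 -0.1141  0.2601] F [0.4 0.5 0.1] gap 0.0177 q [-0.48  0.2   1.58 -0.    1.36  1.33]
shift units [ 0.051 -0.034  0.301] mm [10.3 -6.7 60.1]
turn units [ 0.0112  0.0969 -0.0353] deg [  4.05  34.87 -12.71]
39.99789998866618
```

```bash
python3 -m jog '[[[0,0,0],[0.0022,0.0194,-0.0071],0],[[0,0,0],[0.0022,0.0194,-0.0071],0],[[0,0,0],[0.0022,0.0194,-0.0071],0],[[0,0,0],[0.0022,0.0194,-0.0071],0],[[0,0,0],[0.0024,0.0193,-0.0069],0],[[0.15,0.015,0.14],[0,0,0],0],[[0.12,0.005,0.11],[0,0,0],0],[[0,0,0],[0,0,0],0],[[0,0,0],[0,0,0],0],[[0,0,0],[0,0,0],0]]' 40
python3 - <<'E'
from h import *
S=snap('scene','s2.png');T=snap('top','t2.png')
d=slotR(-.5).as_matrix()[:,2]
togo(np.array([.5412,-.109,.103])-.085*d,slotR(-.5)); print(bot.observe()['gripper_force'])
r=R.from_quat(bot.observe()['tool_rot']).as_matrix();p=bot.observe()['tcp_pos']
for k in(-.05,.012,.07): print(k,proj(S,p+k*r[:,2]),proj(T,p+k*r[:,2]))
def c(i,u,v,w,h): return cv2.resize(i[v:v+h,u:u+w],(400,300),interpolation=cv2.INTER_CUBIC)
m=np.hstack([c(S['image'],270,125,100,75),c(T['image'],315,170,100,75)])
cv2.imwrite('pics/m2.png',m[:,:,::-1])
E
```

```text
time: 6.45
tcp_pos: [0.542, -0.1148, 0.2505]
tool_rot: [0.954, -0.001, 0.301, 0.0]
ft_force: [-0.3, -0.6, -1.3]
finger_gap: 0.0177
gripper_force: 40.0
t 6.55 tcp [ 0.5421 -0.115   0.2505] F [-0.1 -0.5 -0.5] gap 0.0179 q [-0.56  0.1   1.85  0.49  0.71  0.72]
shift units [-0.427 -0.031  0.176] mm [-85.4  -6.3  35.2]
turn units [-0.0005 -0.0002  0.0007] deg [-0.19 -0.06  0.25]
39.998163878917694
-0.05 [329.54321194 130.24559199] [368.17847341 226.56437269]
0.012 [315.86844068 142.9609992 ] [362.72748857 210.88788913]
0.07 [303.99160896 154.00460269] [358.17542178 197.79660339]
```

View pics/m2.png

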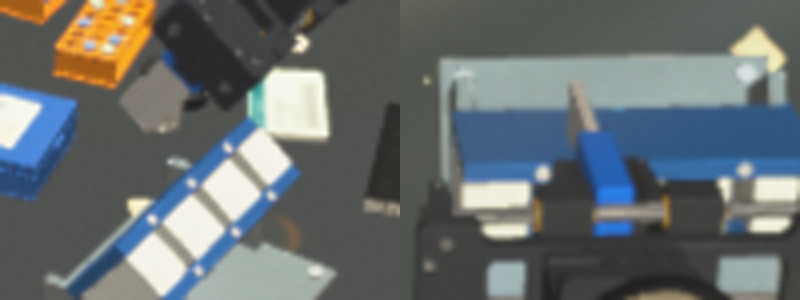

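```bash
python3 -m jog '[[[-0.143,-0.01,0],[-0.0005,-0.0002,0.0007],0],[[-0.143,-0.01,0],[0,0,0],0],[[-0.141,-0.011,0],[0,0,0],0],[[0,0,0.088],[0,0,0],0],[[0,0,0.088],[0,0,0],0],[[0,0,0],[0,0,0],0],[[0,0,0],[0,0,0],0],[[0,0,0],[0,0,0],0],[[0,0,0],[0,0,0],0],[[0,0,0],[0,0,0],0]]' 40
cat > look.py <<'E'
from h import *
import sys
n=sys.argv[1]; M=np.array(eval(sys.argv[2]))
S=snap('scene','s%s.png'%n);T=snap('top','t%s.png'%n)
Rg=slotR(-.5); d=Rg.as_matrix()[:,2]
togo(M-.085*d,Rg)
r=R.from_quat(bot.observe()['tool_rot']).as_matrix();p=bot.observe()['tcp_pos']
def c(s,u,v,w,h):
    i=cv2.resize(s['image'][v:v+h,u:u+w],(400,300),interpolation=cv2.INTER_CUBIC); k=400/w
    def pl(P,col): cv2.polylines(i,[np.array([((proj(s,q)-[u,v]+.5)*k) for q in P]).round().astype(int)],True,col,1,cv2.LINE_AA)
    t=p+.07*r[:,2]; pl([t+a*r[:,0]*.015+b*r[:,1]*.003 for a,b in((1,1),(1,-1),(-1,-1),(-1,1))],(255,0,0))
    g=Rg.as_matrix(); pl([M+a*g[:,0]*.018+b*g[:,1]*.007 for a,b in((1,1),(1,-1),(-1,-1),(-1,1))],(0,200,0))
    return i
m=np.hstack([c(S,270,145,100,75),c(T,315,175,100,75)])
cv2.imwrite('pics/m%s.png'%n,m[:,:,::-1])
E
python3 look.py 3 '[.5412,-.109,.103]'
```

```text
time: 7.8
tcp_pos: [0.4927, -0.1086, 0.1726]
tool_rot: [0.954, -0.004, 0.301, 0.001]
ft_force: [0.6, -0.6, -1.5]
finger_gap: 0.0175
gripper_force: 40.0
t 7.9 tcp [ 0.4927 -0.1086  0.1725] F [-0.4  0.  -0.8] gap 0.0175 q [-0.62  0.11  2.08  0.69  0.54  0.43]
shift units [-0.    -0.    -0.001] mm [-0.1 -0.  -0.3]
turn units [-0.0001  0.0001  0.    ] deg [-0.03  0.03  0.01]
```

View pics/m3.png

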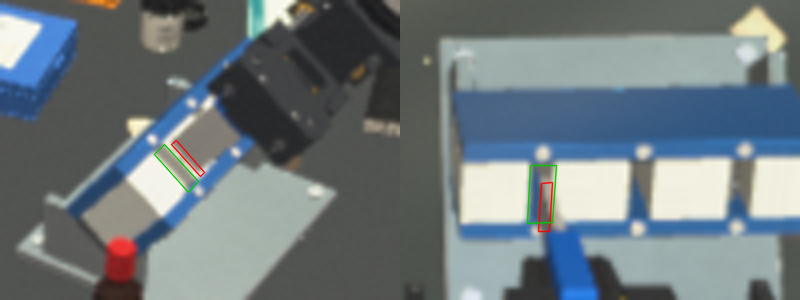

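```bash
python3 -m jog '[[[0,0,0.02],[0,0,0],0],[[0,0,0.02],[0,0,0],0],[[0,0,0.02],[0,0,0],0],[[0,0,0.01],[0,0,0],0],[[0,0,0.01],[0,0,0],0],[[0,0,0.01],[0,0,0],0],[[0,0,0.005],[0,0,0],0],[[0,0,0.005],[0,0,0],0],[[0,0,0],[0,0,0],0],[[0,0,0],[0,0,0],0]]' 40
cat > st.py <<'E'
from h import *
import sys
M=np.array([.5412,-.109,.103])+np.array([-.0005,-.0555,0])*float(sys.argv[1])
Rg=slotR(-.5); o=bot.observe(); g=Rg.as_matrix(); r=R.from_quat(o['tool_rot']).as_matrix()
t=o['tcp_pos']+.07*r[:,2]
print('t',round(o['time'],2),'tip in slot x,y,depth mm',((t-M)@g*1e3).round(1),'F slot axes',(o['ft_force']@g).round(1),'tq',(o['wrist_torque']@g).round(2),'grip',round(o['gripper_force'],1))
E
python3 st.py 0
```

```text
time: 9.15
tcp_pos: [0.5042, -0.1087, 0.156]
tool_rot: [0.954, -0.004, 0.3, 0.001]
ft_force: [-0.1, -0.1, -0.8]
finger_gap: 0.0177
gripper_force: 40.0
t 9.15 tip in slot x,y,depth mm [ 0.  -0.1  5.3] F slot axes [-0.5  0.1  0.6] tq [ 0.03 -0.32  0.09] grip 40.0
```

```bash
python3 -m jog '[[[0,0,0.01],[0,0,0],0],[[0,0,0.01],[0,0,0],0],[[0,0,0.01],[0,0,0],0],[[0,0,0.01],[0,0,0],0],[[0,0,0.01],[0,0,0],0],[[0,0,0.01],[0,0,0],0],[[0,0,0.01],[0,0,0],0],[[0,0,0.01],[0,0,0],0],[[0,0,0],[0,0,0],0],[[0,0,0],[0,0,0],0]]' 40
python3 st.py 0
```

```text
time: 10.4
tcp_pos: [0.5133, -0.1087, 0.1429]
tool_rot: [0.954, -0.004, 0.3, 0.001]
ft_force: [-0.1, 0.2, -1.3]
finger_gap: 0.0178
gripper_force: 40.0
t 10.4 tip in slot x,y,depth mm [ 0.  -0.1 21.3] F slot axes [-0.8 -0.2  1. ] tq [ 0.03 -0.28  0.01] grip 40.0
```

```bash
python3 -m jog '[[[0,0,0.006],[0,0,0],0],[[0,0,0.006],[0,0,0],0],[[0,0,0.006],[0,0,0],0],[[0,0,0.006],[0,0,0],0],[[0,0,0.006],[0,0,0],0],[[0,0,0.006],[0,0,0],0],[[0,0,0.006],[0,0,0],0],[[0,0,0.006],[0,0,0],0],[[0,0,0],[0,0,0],0],[[0,0,0],[0,0,0],0]]' 40
python3 st.py 0
```

```text
time: 11.65
tcp_pos: [0.5188, -0.1088, 0.135]
tool_rot: [0.954, -0.004, 0.3, 0.001]
ft_force: [0.0, 0.2, 0.1]
finger_gap: 0.0175
gripper_force: 40.0
t 11.65 tip in slot x,y,depth mm [-0.  -0.1 31. ] F slot axes [ 0.1 -0.2 -0. ] tq [ 0.09 -0.35  0.03] grip 40.0
```

```bash
python3 -m jog '[[[0,0,0.01],[0,0,0],0],[[0,0,0.01],[0,0,0],0],[[0,0,0.01],[0,0,0],0],[[0,0,0.01],[0,0,0],0],[[0,0,0.01],[0,0,0],0],[[0,0,0.01],[0,0,0],0],[[0,0,0.01],[0,0,0],0],[[0,0,0.005],[0,0,0],0],[[0,0,0],[0,0,0],0],[[0,0,0],[0,0,0],0]]' 40
python3 st.py 0
```

```text
time: 12.9
tcp_pos: [0.5274, -0.1088, 0.1228]
tool_rot: [0.954, -0.004, 0.3, 0.001]
ft_force: [0.4, 0.0, -0.4]
finger_gap: 0.0178
gripper_force: 40.0
t 12.9 tip in slot x,y,depth mm [ 0.  -0.1 45.9] F slot axes [ 0.1 -0.   0.6] tq [ 0.06 -0.31 -0.05] grip 40.0
```

Left is loose: 46 mm deep with no force. Next is the middle slot.

```bash
python3 -m jog '[[[0,0,-0.15],[0,0,0],0],[[0,0,-0.15],[0,0,0],0],[[0,0,0],[0,0,0],0],[[0,0.138,0],[0,0,0],0],[[0,0.139,0],[0,0,0],0],[[0,0,0],[0,0,0],0],[[0,0,0.05],[0,0,0],0],[[0,0,0.025],[0,0,0],0],[[0,0,0.02],[0,0,0],0],[[0,0,0],[0,0,0],0]]' 40
python3 st.py 1
```

```text
time: 14.15
tcp_pos: [0.5036, -0.1636, 0.156]
tool_rot: [0.954, -0.004, 0.3, 0.001]
ft_force: [0.6, -0.8, -0.7]
finger_gap: 0.0178
gripper_force: 40.0
t 14.15 tip in slot x,y,depth mm [-0.1 -0.6  5.3] F slot axes [0.1 0.8 0.9] tq [ 0.02 -0.32  0.02] grip 40.0
```

```bash
python3 -m jog '[[[0,0,0.01],[0,0,0],0],[[0,0,0.01],[0,0,0],0],[[0,0,0.01],[0,0,0],0],[[0,0,0.01],[0,0,0],0],[[0,0,0.01],[0,0,0],0],[[0,0,0.005],[0,0,0],0],[[0,0,0.005],[0,0,0],0],[[0,0,0.005],[0,0,0],0],[[0,0,0.005],[0,0,0],0],[[0,0,0],[0,0,0],0]]' 40
python3 st.py 1
```

```text
time: 15.4
tcp_pos: [0.5115, -0.1641, 0.1448]
tool_rot: [0.954, -0.004, 0.3, 0.001]
ft_force: [-0.4, -0.1, -1.2]
finger_gap: 0.0179
gripper_force: 40.0
t 15.4 tip in slot x,y,depth mm [-0.  -0.2 19.1] F slot axes [-1.   0.1  0.7] tq [ 0.02 -0.35 -0.  ] grip 40.0
```

```bash
python3 -m jog '[[[0,0,0.005],[0,0,0],0],[[0,0,0.005],[0,0,0],0],[[0,0,0.005],[0,0,0],0],[[0,0,0.005],[0,0,0],0],[[0,0,0.005],[0,0,0],0],[[0,0,0],[0,0,0],0],[[0,0,0],[0,0,0],0],[[0,0,0],[0,0,0],0],[[0,0,0],[0,0,0],0],[[0,0,0],[0,0,0],0]]' 40
python3 st.py 1
```

```text
time: 16.65
tcp_pos: [0.5145, -0.1645, 0.1409]
tool_rot: [0.954, -0.004, 0.301, 0.001]
ft_force: [-0.1, -5.0, 0.9]
finger_gap: 0.0174
gripper_force: 40.0
t 16.65 tip in slot x,y,depth mm [ 0.3  0.2 23.9] F slot axes [ 0.5  5.  -0.8] tq [-1.14 -0.15  0.04] grip 40.0
```

```bash
python3 -m jog '[[[0,0,0.005],[0,0,0],0],[[0,0,0.005],[0,0,0],0],[[0,0,0.005],[0,0,0],0],[[0,0,0.005],[0,0,0],0],[[0,0,0],[0,0,0],0],[[0,0,0],[0,0,0],0],[[0,0,0],[0,0,0],0],[[0,0,0],[0,0,0],0],[[0,0,0],[0,0,0],0],[[0,0,0],[0,0,0],0]]' 40
python3 st.py 1
```

```text
time: 17.9
tcp_pos: [0.5169, -0.1649, 0.1379]
tool_rot: [0.954, -0.004, 0.301, 0.002]
ft_force: [-2.4, -5.6, 3.5]
finger_gap: 0.0177
gripper_force: 40.0
t 17.9 tip in slot x,y,depth mm [ 0.5  0.6 27.8] F slot axes [ 0.1  5.6 -4.2] tq [-1.42 -0.29  0.03] grip 40.0
```

Middle passes 28 mm with 4 N along the slot and 6 N towards -y, which matches snug. I still have to feel the right slot.

```bash
python3 -m jog '[[[0,0,-0.1],[0,0,0],0],[[0,0,-0.11],[0,0,0],0],[[0,0,0],[0,0,0],0],[[0,0.138,0],[0,0,0],0],[[0,0.138,0],[0,0,0],0],[[0,0,0],[0,0,0],0],[[0,0,0.05],[0,0,0],0],[[0,0,0.04],[0,0,0],0],[[0,0,0.02],[0,0,0],0],[[0,0,0],[0,0,0],0]]' 40
python3 st.py 2
```

```text
time: 19.15
tcp_pos: [0.5048, -0.2188, 0.1534]
tool_rot: [0.954, -0.004, 0.3, 0.001]
ft_force: [-0.8, 0.5, 0.6]
finger_gap: 0.0177
gripper_force: 40.0
t 19.15 tip in slot x,y,depth mm [-0.1 -1.   8.4] F slot axes [-0.3 -0.5 -1. ] tq [-0.   -0.34 -0.02] grip 40.0
```

```bash
python3 -m jog '[[[0,0.001,0.01],[0,0,0],0],[[0,0.001,0.01],[0,0,0],0],[[0,0.001,0.01],[0,0,0],0],[[0,0,0.01],[0,0,0],0],[[0,0,0.005],[0,0,0],0],[[0,0,0.005],[0,0,0],0],[[0,0,0.005],[0,0,0],0],[[0,0,0],[0,0,0],0],[[0,0,0],[0,0,0],0],[[0,0,0],[0,0,0],0]]' 40
python3 st.py 2
```

```text
time: 20.4
tcp_pos: [0.5107, -0.2199, 0.1464]
tool_rot: [0.954, -0.003, 0.301, 0.001]
ft_force: [-25.0, 4.4, 24.5]
finger_gap: 0.0174
gripper_force: 40.0
t 20.4 tip in slot x,y,depth mm [ 0.7  0.2 17.5] F slot axes [ -6.4  -4.1 -34.4] tq [ 0.96 -1.71  0.02] grip 40.0
```

Right stops dead at about 18 mm with 34 N, so it's tight. Middle is the snug one, so I go back there and push home.

```bash
python3 -m jog '[[[0,0,-0.05],[0,0,0],0],[[0,0,-0.115],[0,0,0],0],[[0,0,0],[0,0,0],0],[[0,-0.138,0],[0,0,0],0],[[0,-0.138,0],[0,0,0],0],[[0,0,0],[0,0,0],0],[[0,0,0.05],[0,0,0],0],[[0,0,0.04],[0,0,0],0],[[0,0,0.02],[0,0,0],0],[[0,0,0],[0,0,0],0]]' 40
python3 st.py 1
```

```text
time: 21.65
tcp_pos: [0.5052, -0.1649, 0.1533]
tool_rot: [0.954, -0.004, 0.3, 0.001]
ft_force: [0.1, -0.1, -0.7]
finger_gap: 0.0177
gripper_force: 40.0
t 21.65 tip in slot x,y,depth mm [-0.3  0.6  8.4] F slot axes [-0.3  0.1  0.7] tq [ 0.02 -0.31 -0.06] grip 40.0
```

```bash
python3 -m jog '[[[0,0,0.02],[0,0,0],0],[[0,0,0.02],[0,0,0],0],[[0,0,0.02],[0,0,0],0],[[0,0,0.015],[0,0,0],0],[[0,0,0.015],[0,0,0],0],[[0,0,0.015],[0,0,0],0],[[0,0,0.015],[0,0,0],0],[[0,0,0.015],[0,0,0],0],[[0,0,0.01],[0,0,0],0],[[0,0,0],[0,0,0],0]]' 40
python3 st.py 1
```

```text
time: 22.9
tcp_pos: [0.5224, -0.1665, 0.1307]
tool_rot: [0.954, -0.005, 0.301, 0.003]
ft_force: [1.4, -6.6, -0.7]
finger_gap: 0.0176
gripper_force: 40.0
t 22.9 tip in slot x,y,depth mm [ 1.   2.4 36.8] F slot axes [0.8 6.6 1.4] tq [-1.43 -0.09  0.  ] grip 40.0
```

```bash
python3 -m jog '[[[0,0,0.01],[0,0,0],0],[[0,0,0.01],[0,0,0],0],[[0,0,0.01],[0,0,0],0],[[0,0,0.01],[0,0,0],0],[[0,0,0.01],[0,0,0],0],[[0,0,0.01],[0,0,0],0],[[0,0,0.01],[0,0,0],0],[[0,0,0.005],[0,0,0],0],[[0,0,0],[0,0,0],0],[[0,0,0],[0,0,0],0]]' 40
python3 st.py 1
```

```text
time: 24.15
tcp_pos: [0.5309, -0.1665, 0.1184]
tool_rot: [0.954, -0.005, 0.301, 0.003]
ft_force: [-0.3, -6.6, -0.4]
finger_gap: 0.0174
gripper_force: 40.0
t 24.15 tip in slot x,y,depth mm [ 0.9  2.4 51.8] F slot axes [-0.4  6.6  0.2] tq [-1.39 -0.23  0.08] grip 40.0
```

```bash
python3 -m jog '[[[0,0,0.005],[0,0,0],0],[[0,0,0.005],[0,0,0],0],[[0,0,0.005],[0,0,0],0],[[0,0,0.005],[0,0,0],0],[[0,0,0.004],[0,0,0],0],[[0,0,0.004],[0,0,0],0],[[0,0,0.004],[0,0,0],0],[[0,0,0.004],[0,0,0],0],[[0,0,0.004],[0,0,0],0],[[0,0,0.004],[0,0,0],0]]' 40
python3 st.py 1
```

```text
time: 25.4
tcp_pos: [0.5356, -0.1666, 0.1136]
tool_rot: [0.953, -0.004, 0.302, 0.004]
ft_force: [-37.1, 0.6, 39.2]
finger_gap: 0.0179
gripper_force: 40.0
t 25.4 tip in slot x,y,depth mm [ 2.2  2.4 58.4] F slot axes [ -7.9  -0.2 -53.4] tq [-0.62 -1.39  0.04] grip 40.0
```

```bash
python3 -m jog '[[[0,0,-0.003],[0,0,0],0],[[0,0,-0.003],[0,0,0],0],[[0,0,0],[0,0,0],0],[[0,0,0],[0,0,0],0.3],[[0,0,0],[0,0,0],0.5],[[0,0,0],[0,0,0],0.5],[[0,0,-0.05],[0,0,0],0.5],[[0,0,-0.15],[0,0,0],0.5],[[0,0,-0.2],[0,0,0],0.5],[[0,0,-0.2],[0,0,0],0.5]]'
python3 st.py 1
python3 - <<'E'
from h import *
S=snap('scene','s9.png');T=snap('top','t9.png')
def c(i,u,v,w,h): return cv2.resize(i[v:v+h,u:u+w],(400,300),interpolation=cv2.INTER_CUBIC)
cv2.imwrite('pics/m9.png',np.hstack([c(S['image'],270,125,120,90),c(T['image'],295,165,140,105)])[:,:,::-1])
E
```

```text
time: 26.65
tcp_pos: [0.4649, -0.1642, 0.211]
tool_rot: [0.954, -0.004, 0.3, 0.001]
ft_force: [-0.4, -0.3, -0.0]
finger_gap: 0.044
gripper_force: 0.0
t 26.65 tip in slot x,y,depth mm [ -0.2   0.3 -62. ] F slot axes [-0.3  0.3 -0.2] tq [ 0.03 -0.26 -0.04] grip 0.0
```

View pics/m9.png

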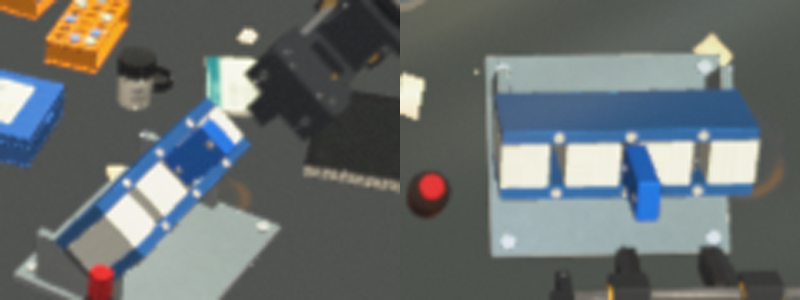

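```bash
python3 - <<'E'
from h import *
S=load('s9.png');T=load('t9.png'); g=slotR(-.5).as_matrix()
M=np.array([.5407,-.1645,.103])+.003*g[:,1]
for k in(.062,.066):
  for a in(-1,1): print(k,a,'T crop',((proj(T,M-k*g[:,2]+a*.017*g[:,0])-[295,165]+.5)/.35+[400,0]).round(0),'S crop',((proj(S,M-k*g[:,2]+a*.017*g[:,0])-[270,125]+.5)/.3).round(0))
E
```

```text
0.062 -1 T crop [648. 227.] S crop [236. 153.]
0.062 1 T crop [651. 186.] S crop [209. 123.]
0.066 -1 T crop [649. 229.] S crop [239. 151.]
0.066 1 T crop [652. 189.] S crop [212. 121.]
```

The handle end matches the fully-home projection, and the gripper is well clear.

```bash
python3 -c "
from rig import bot; print(bot.sign_off())"
```

```text
the job is handed in; nothing more can be done
None
```

The blue-handled blade is fully home in the middle slot and released, and the job is handed in; by feel, left was loose, right stopped dead at about 18 mm and middle had the light springy drag.

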